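# Hold the sprung drill guide over a cradled handle blank

## Task

Lay the turned wooden handle blank lengthwise in the two raised V saddles of the drilling jig, centred on them and with its thin tenon towards the guide arm's end of the jig, and let go of it. Then, by its upright knob, swing the sprung guide arm round against its spring all the way to its stop, so that the brass drill eye stands over the blank's tenon, and finish while still holding the arm there by the knob, ready for someone to drill. Leave the blank lying in its saddles and do not disturb the dowel, tin and eraser lying about.

Things in the scene. Friction and masses are not known exactly. Their poses are not given: they have to be found in the camera images.
- handle_blank: Loose turned handle blank of pale wood, 179 mm long, round, largest diameter 22 mm, 50 g, with a short thinner tenon at one end. Starts lying on the table to the robot's right. Origin: centre of its length, at the underside as it lies at the start (11 mm below its centreline). Its own y axis runs along its length; the tenon is at the -y end.
- tenon (a point): Point on the blank's centreline in the tenon (about 11 mm thick there), 77 mm from the blank's middle.
- jig: Drilling jig fixed to the table: wooden base board (175 x 205 x 18 mm) with two V saddles, a pivot column and a stop pin. Origin on the table straight below the middle of the saddles, z up. The blank lies in the saddles along the jig's y axis, tenon to jig +y (the guide arm's end), its centreline about 75 mm above the table.
- cradle (a point): Middle between the two saddles, 60 mm above the table, axes as the jig's. The saddles stand at jig y = -45 and +45 mm (x = 0), each 12 mm thick along y: a 90 degree V open upward, bottom line at 60 mm height, tips at 78 mm height about 20 mm either side. Between them it is open down to the base board (18 mm).
- pivot (a point): Point on the vertical axis of the guide arm's hinge at the arm's mid-thickness, jig (100, 80, 102) mm. The steel pivot column is 116 mm high with the arm's boss. The stop pin (15 mm thick with its rubber sleeve, 114 mm high) stands at jig (50, 59.5) mm.
- guide_arm (a joint): Angle of the guide arm (steel bar 186 x 26 x 8 mm, top 106 mm above the table), rad: 0 parked, swung away beyond jig +y; grows anticlockwise seen from above to 1.1 at the stop, where the arm points along the jig's -x, above the tenon. A spring returns it to 0 when let go: about 1.5 N at the knob when parked, 4 N at the stop.
- guide_knob: Upright round wooden knob post on the guide arm, 18 mm diameter, 48 mm tall, standing from 106 to 154 mm above the table, 148 mm from the hinge axis. Origin: centre of its foot on the arm's top (106 mm above the table). It moves with the arm and revolves freely about its own upright axis.
- eye (a point): Lower mouth of the brass drill eye (18 mm wide, 11 mm bore) in the guide arm, 100 mm from the hinge axis on the line to the knob; at the stop it lies at jig (0, 80, 98) mm.
- dowel: Bystander: loose plain pale dowel, 136 mm long, 16 mm thick, no tenon; origin at its underside's middle, lying along its own y.
- wax_tin: Bystander: loose round white tin, 68 mm diameter, 43 mm high; origin at the middle of its underside.
- eraser: Bystander: loose eraser in a card sleeve, 18 x 49 x 13 mm; origin at the middle of its underside.

How it is judged:
By the outcome, as a careful person would: the job done as asked, in the order asked, and still so for the second after the job is handed in, while the arm keeps its last pose, push and grip.
It also fails if it takes over 51 s, if anything falls off the work surface, if the arm or the gripper's body presses on something with over 40 N, if the wrist force passes 120 N, or if a joint passes its speed limit or range.

## Robot

A 7-joint arm with a two-finger parallel gripper is mounted at the origin on a cart in front of the work surface, level with it; the furniture and walls round the work are solid. World frame = base frame: x ahead of the robot, y to its left, z up, the work surface at z = 0. Lengths are in m, angles in degrees, forces in N, time in s.
With the tool pointing down it reaches from about 0.425 to 0.875 m from the base axis. Payload 8.4 kg.
Tool frame: the origin (TCP) lies at the very end of the fingers, on their centre line; the grasp point (between the pads) lies 19 mm behind it (manip.grip_point_offset is the distance from the TCP to the grasp point, in m); z points along the fingers, y is the line along which they close (so a half turn about z gives the same grasp; the last joint's range is limited). The gripper opens to 85 mm and grips with 20 to 120 N. Pads are 22 mm wide; open, the fingers measure 114 mm over their backs; the gripper's body (76 mm by 85 mm) begins 54 mm behind the grasp point. The pads swing forward as they close: fully open they stand 13 mm farther back than shut.
Start: joints at [-76.845, 19.091, 2.286, 83.961, -0.768, 76.965, -3.352], TCP at [0.21, 0.615, 0.231] pointing down, gripper open.
Joint ranges: [-147.57, 147.57], [-21.85, 119.76], [-74.77, 79.35], [14.55, 137.4], [-85.83, 265.84], [4.83, 119.75], [-152.11, 152.11]. Speed limits (degrees/s): [127.2, 127.2, 159.86, 159.86, 180, 180, 180].

## Interface

Orientations are given as a 3x3 rotation matrix whose columns are the frame's x, y, z axes.
In Python, from workcell import manip gives the robot as it stands.
- The arm moves only by the tool drive_effector, called after "Request:" in YAML: its name, and indented under it one key for each argument. Schema: {"type":"object","properties":{"motion":{"type":"array","items":{"type":"array","prefixItems":[{"type":"array","items":{"type":"number"},"minItems":3,"maxItems":3},{"type":"number"}],"minItems":2,"maxItems":2},"minItems":1,"maxItems":8},"finger_gap":{"type":"number"},"clamp_n":{"type":"number"},"only":{"type":"string"},"quiet":{"type":"boolean"},"lines":{"type":"string"}},"required":["motion"],"additionalProperties":false}. motion is a list of rows, 1 to 8 of them, each written [[dx, dy, dz], turn]: dx, dy, dz in parts of the range, where 1.0 means 100 cm, then a turn about the tool's z in fractions of the full range, 1 being 90 degrees; each row is the pose to reach, as a shift and turn from the pose commanded when the call began, along the tool's axes at that moment; what a row does not reach only later rows make up. A row lasts 1/10 s, in which the tool goes at most 0.05 m and 8.59 degrees, less where a joint would pass 70% of its speed; a pose out of reach is approached as far as the arm can. finger_gap is the finger opening in m, set as the call begins (left out keeps the last). The fingers move at their own pace and stop on an object; clamp_n is the grip in N (left out, the last holds). Time passes only in rows, so rows that do not move let the fingers close. The tool returns the time, the measured TCP pose, the force, the opening and the grip force at its end. only (a regular expression) keeps the lines of the reply that match it, lines (a string "A,B") keeps lines A to B, and quiet returns only ok. Shift and turn numbers lie between -1 and 1, and a call with a number outside is refused. Input that does not fit is refused with a message, and nothing moves.
- manip.sense(): the state, without advancing time (a new reading comes with each control period).
- manip.grab_frame(name): name is "scene" or "top" or "wrist"; returns the picture (480x640x3 uint8, red, green, blue); there is no depth.
- manip.camera_info(name): a dict with "fx", "fy", "cx", "cy" (pixels), "R" (3x3) and "t" (3): a world point X has camera coordinates R X + t. Camera axes: x right, y down, z forward; pixel columns grow to the right and rows downward; lengths in m; the calibration is good to about 2 mm. A picture is of the moment at which its call begins: read the wrist's pose just before it. camera_info takes no time and is no camera call; for the wrist camera it gives the pose at the moment of the call.
- manip.job_done(): hands the job in; it is judged then, once.
The state is a dict: "time_s": time; "joint_pos": joint angles; "joint_velocities": joint speeds; "joint_efforts": joint torques, N m; "eef_pos": TCP position; "tcp_rot": TCP orientation; "force": force on the tool from outside, world axes, zero at the start; "moment": the same for the moment, N m; "opening": finger opening in m; "grasp_force": force on a finger pad.
Only numpy, scipy, OpenCV 4.12 (cv2) and the standard library are available. Lean on these libraries where they do the work, as an engineer would, in place of code of your own. Each camera call takes 0.05 s, during which the arm holds its last target. There are 200 camera calls.

## Working session

There is one attempt and no reset: what is moved stays moved. The work goes in short steps, Python scripts to look and compute and a tool call to move; the robot and the scene stay as the last step left them, time stands still between calls to the robot, and variables do not carry over. Pictures are saved under pics/ and viewed, at most 10 in all, crops included, and the job is handed in when it is done.

```bash
ls; mkdir -p pics
```

Run:
```python
from workcell import manip
import cv2
for n in ("top","scene"):
    cv2.imwrite(f"pics/{n}0.png",manip.grab_frame(n)[:,:,::-1])
    c=manip.camera_info(n);print(n,c)
s=manip.sense();print(s["time_s"],s["eef_pos"],s["tcp_rot"],s["opening"],manip.grip_point_offset)
```

```text
pics
workcell.py
top {'fx': 503.7888882109422, 'fy': 503.7888882109422, 'cx': 310.43371882716247, 'cy': 233.57836880006286, 'R': array([[ 0.00813747, -0.99996612, -0.00124308],
       [-0.98401163, -0.00778645, -0.17793391],
       [ 0.1779182 ,  0.00267114, -0.98404165]]), 't': array([-0.05383067,  0.58586609,  1.17874302])}
scene {'fx': 440.5272049795582, 'fy': 440.5272049795582, 'cx': 320.92884629707834, 'cy': 234.48644823920014, 'R': array([[ 0.861886  , -0.5070846 , -0.00421136],
       [-0.32624666, -0.54812169, -0.77014657],
       [ 0.38822113,  0.66515248, -0.63785306]]), 't': array([-0.49396593,  0.2534012 ,  0.88393926])}
0.1 [0.20979311 0.61477937 0.23049976] [[-9.46419944e-01  3.22938322e-01 -3.60908373e-04]
 [ 3.22938502e-01  9.46418882e-01 -1.42275975e-03]
 [-1.17893148e-04 -1.46307941e-03 -9.99998923e-01]] 0.08545526133817478 0.0187
```

View pics/top0.png

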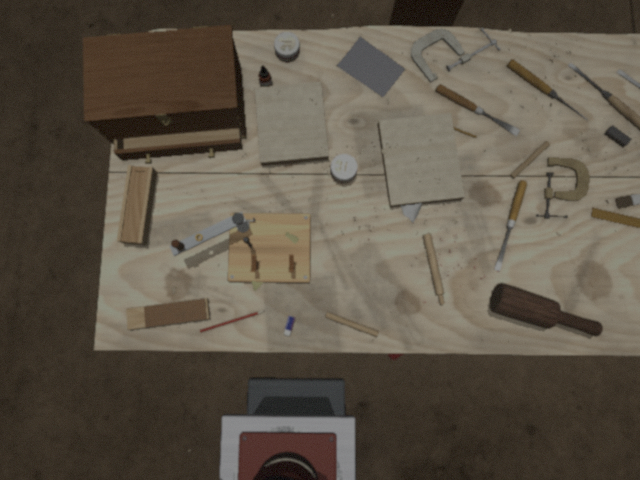

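View pics/scene0.png

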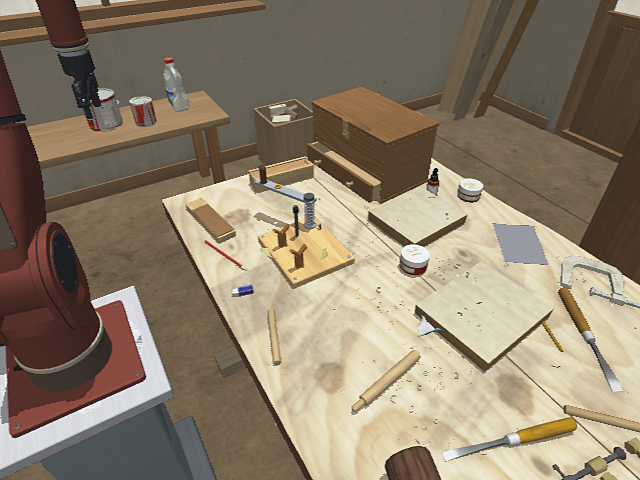

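The top view shows the blank at about (433,268) with its tenon at the lower end near (441,300). The dowel is at (352,324), the jig board at (270,247), and the knob of the parked arm at (178,246). I'll enlarge these.

Run:
```python
import cv2,numpy as np
im=cv2.imread("pics/top0.png")
a=cv2.resize(im[200:300,160:320],None,fx=5,fy=5,interpolation=cv2.INTER_CUBIC)
cv2.imwrite("pics/c1.png",cv2.convertScaleAbs(a,alpha=1.5))
b=cv2.resize(im[225:310,400:470],None,fx=7,fy=7,interpolation=cv2.INTER_CUBIC)
cv2.imwrite("pics/c2.png",cv2.convertScaleAbs(b,alpha=1.5))
```

```text
(no output)
```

View pics/c1.png

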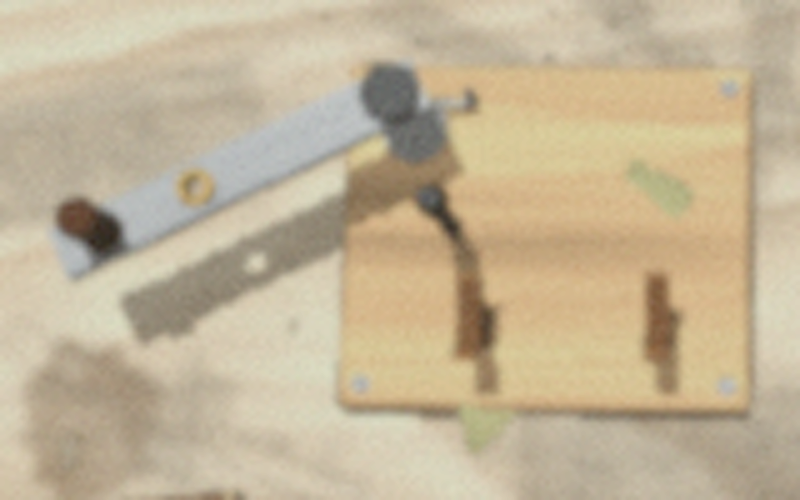

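View pics/c2.png

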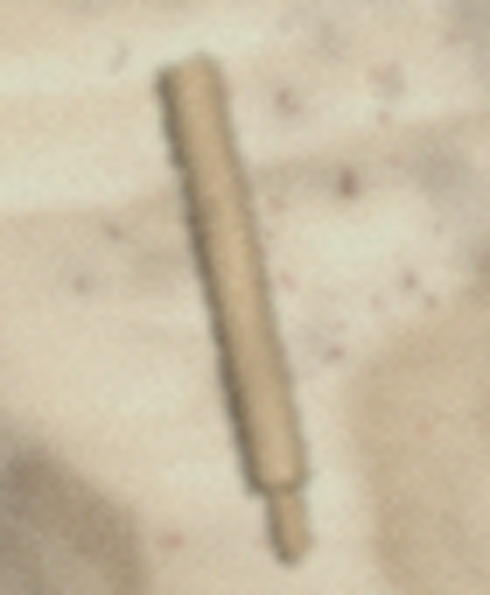

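The crops show these features:
- **Jig crop:** saddles at (470,318) and (657,316), column top at (390,92), pin top at (431,195), eye at (195,188), knob top at (75,217).
- **Blank crop:** butt end at (192,62), tenon tip at (291,558).

Create h.py:
```python
import numpy as np
from workcell import manip
def ray(n,px,z,c=None):
    c=c or manip.camera_info(n);R,t=c["R"],c["t"]
    d=R.T@np.array([(px[0]-c["cx"])/c["fx"],(px[1]-c["cy"])/c["fy"],1]);C=-R.T@t
    return C+d*(z-C[2])/d[2]
```

Run:
```python
import numpy as np
from h import *
P={}
for n,u,z,j in (("s+",(470,318),.078,(0,45)),("s-",(657,316),.078,(0,-45)),("col",(390,92),.116,(100,80)),("pin",(431,195),.114,(50,59.5)),("eye",(195,188),.106,None),("knob",(75,217),.154,None)):
    p=ray("top",[(u[0]+.5)/5-.5+160,(u[1]+.5)/5-.5+200],z);P[n]=(p,j);print(n,p)
A=np.array([p[:2] for p,j in P.values() if j]);B=np.array([j for p,j in P.values() if j])/1000
a=A-A.mean(0);b=B-B.mean(0)
th=np.arctan2((b[:,0]*a[:,1]-b[:,1]*a[:,0]).sum(),(a*b).sum());R=np.array([[np.cos(th),-np.sin(th)],[np.sin(th),np.cos(th)]])
o=A.mean(0)-R@B.mean(0);print("jig",o,np.degrees(th),(A-o-B@R.T)*1e3)
piv=o+R@[.1,.08]
for k in("eye","knob"):d=P[k][0][:2]-piv;print(k,np.linalg.norm(d),np.degrees(np.arctan2(d[1],d[0])-th))
print("knob stop",o+R@[-.048,.08])
e=[ray("top",[(u+.5)/7-.5+400,(v+.5)/7-.5+225],.011) for u,v in((192,62),(291,558))]
print(e,np.linalg.norm(e[0]-e[1]),(e[0]+e[1])/2);d=e[1]-e[0];print(np.degrees(np.arctan2(d[1],d[0])))
```

```text
s+ [0.50933458 0.08478662 0.078     ]
s- [ 0.51099421 -0.00375356  0.078     ]
col [0.61033215 0.12065173 0.116     ]
pin [0.56215775 0.10030665 0.114     ]
eye [0.56595407 0.21163682 0.106     ]
knob [0.54415582 0.2536592  0.154     ]
jig [0.51077042 0.0405523 ] 0.10791280099499855 [[-1.35109167 -0.76559032]
 [ 0.13902899  0.6940631 ]
 [-0.28741771 -0.08876346]
 [ 1.49948038  0.16029068]]
eye 0.10127757766290388 116.06110672280936
knob 0.14860959212348815 116.45865470674485
knob stop [0.46261983 0.12046175]
[array([ 0.59649968, -0.34357758,  0.011     ]), array([ 0.4192646 , -0.37255985,  0.011     ])] 0.17958910530083513 [ 0.50788214 -0.35806871  0.011     ]
-170.7129349038106
```

Add to h.py:
```python
def go(*targets):
    """print tool-axis shift+turn for world x,y,z,yaw(of tool y, deg) from present pose"""
    s=manip.sense();R=s["tcp_rot"];y0=np.degrees(np.arctan2(R[1,1],R[0,1]))
    print("t",s["time_s"],"pos",s["eef_pos"].round(4),"yaw",y0.round(2),"tilt",R[:,2].round(4),"j",np.round(s["joint_pos"],1))
    for T in targets:
        print(T,"->",(R.T@(np.array(T[:3])-s["eef_pos"])).round(4),"turn",round((y0-T[3]+180)%360-180,2))
```

```bash
python3 -c "
from h import *
go((.42,.40,.23,80),(.60,.12,.23,90))"
```

```text
t 0.1 pos [0.2098 0.6148 0.2305] yaw 71.16 tilt [-4.0e-04 -1.4e-03 -1.0e+00] j [-76.8  19.1   2.3  84.   -0.8  77.   -3.4]
(0.42, 0.4, 0.23, 80) -> [-0.2683 -0.1354  0.0007] turn -8.84
(0.6, 0.12, 0.23, 90) -> [-0.5291 -0.3423  0.0011] turn -18.84
```

The rows are not in the units I measure in: turns go in shares of 90 degrees. I convert before sending: -19 degrees is -0.2111.

Request:
drive_effector:
  motion:
    - [[-0.268,-0.135,0],-0.1]
    - [[-0.268,-0.135,0],-0.1]
    - [[-0.268,-0.135,0],-0.1]
    - [[-0.268,-0.135,0],-0.1]
    - [[-0.268,-0.135,0],-0.1]
    - [[-0.268,-0.135,0],-0.1]
    - [[-0.529,-0.342,0],-0.2111]
    - [[-0.529,-0.342,0],-0.2111]
  finger_gap: 0.085

```text
time_s: 0.9
eef_pos: [0.4728, 0.3181, 0.231]
tcp_rot: [[-1.0, -0.008, -0.001], [-0.008, 1.0, -0.0], [0.001, -0.0, -1.0]]
force: [0.6, 0.3, 0.1]
opening: 0.0851
grasp_force: 0.0
```

```bash
python3 -c "
from h import *
go((.60,.12,.23,90),(.62,-.1,.23,95),(.508,-.358,.13,99.3))"
```

```text
t 0.9 pos [0.4728 0.3181 0.231 ] yaw 90.47 tilt [-5.e-04 -2.e-04 -1.e+00] j [-49.7   9.7  12.8  96.   -2.2  74.6  54. ]
(0.6, 0.12, 0.23, 90) -> [-0.1255 -0.1991  0.0009] turn 0.47
(0.62, -0.1, 0.23, 95) -> [-0.1437 -0.4193  0.001 ] turn -4.53
(0.508, -0.358, 0.13, 99.3) -> [-0.0297 -0.6764  0.1011] turn -8.83
```

To row units: -4.5 degrees is -0.05.

Request:
drive_effector:
  motion:
    - [[-0.1,-0.2,0],0]
    - [[-0.1,-0.2,0],0]
    - [[-0.1,-0.2,0],0]
    - [[-0.1,-0.2,0],0]
    - [[-0.12,-0.42,0],-0.05]
    - [[-0.12,-0.42,0],-0.05]
    - [[-0.12,-0.42,0],-0.05]
    - [[-0.12,-0.42,0],-0.05]

```text
time_s: 1.7
eef_pos: [0.5877, -0.0593, 0.2312]
tcp_rot: [[-0.997, -0.081, -0.0], [-0.081, 0.997, 0.0], [0.0, 0.0, -1.0]]
force: [1.7, 0.4, -0.3]
opening: 0.0849
grasp_force: 0.0
```

```bash
python3 -c "
from h import *
go((.508,-.358,.13,99.3))"
```

```text
t 1.7 pos [ 0.5877 -0.0593  0.2312] yaw 94.67 tilt [-2.e-04  1.e-04 -1.e+00] j [-22.2  12.8  27.9  93.8  -6.2  75.  101.4]
(0.508, -0.358, 0.13, 99.3) -> [ 0.1037 -0.2912  0.1012] turn -4.63
```

To row units: -4.6 degrees is -0.0511.

Request:
drive_effector:
  motion:
    - [[0.104,-0.291,0.101],-0.0511]
    - [[0.104,-0.291,0.101],-0.0511]
    - [[0.104,-0.291,0.101],-0.0511]
    - [[0.104,-0.291,0.101],-0.0511]
    - [[0.104,-0.291,0.101],-0.0511]
    - [[0.104,-0.291,0.101],-0.0511]
    - [[0.104,-0.291,0.101],-0.0511]
    - [[0.104,-0.291,0.101],-0.0511]

```text
time_s: 2.5
eef_pos: [0.5044, -0.36, 0.1288]
tcp_rot: [[-0.988, -0.154, -0.003], [-0.154, 0.988, -0.001], [0.004, -0.001, -1.0]]
force: [0.5, -0.0, -0.1]
opening: 0.0851
grasp_force: 0.0
```

```bash
python3 -c "
from h import *
import cv2
c=manip.camera_info('wrist')
go((.508,-.358,.003,99.3))
im=manip.grab_frame('wrist');cv2.imwrite('pics/w1.png',im[:,:,::-1])
for k in (-.0895,0,.0895):
    X=np.array([.508+k*np.cos(np.radians(9.3)),-.358+k*np.sin(np.radians(9.3)),.011]);p=c['R']@X+c['t'];print(c['fx']*p[0]/p[2]+c['cx'],c['fy']*p[1]/p[2]+c['cy'])
"
```

```text
t 2.5 pos [ 0.5044 -0.36    0.1288] yaw 98.89 tilt [-0.0034 -0.0011 -1.    ] j [  3.7  22.3  35.   96.8 -13.7  65.3 141.3]
(0.508, -0.358, 0.003, 99.3) -> [-0.0043  0.0015  0.1258] turn -0.41
319.3320702734485 106.43831929331651
320.1527942197657 241.76063128639572
320.8271446641952 352.9486399258874
```

View pics/w1.png

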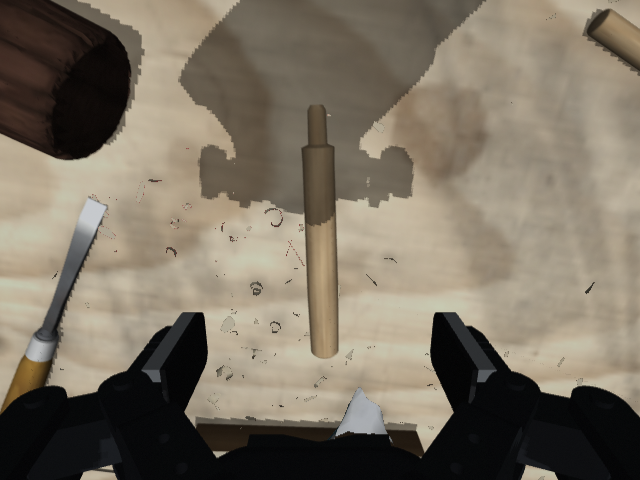

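Wrist view: the tenon tip is at (317,105) and the butt end at about (324.5,354). Both are close to the prediction, with about 1.5° of yaw difference.

```bash
python3 -c "
from h import *
a=ray('wrist',(317,105),.011);b=ray('wrist',(324.5,354.5),.011);d=b-a
m=(a+b)/2;yaw=np.degrees(np.arctan2(d[1],d[0]));print(np.linalg.norm(d),m,yaw)
m=(m+[.5079,-.3581,.011])/2
go((m[0],m[1],.003,90+yaw-.3))"
```

```text
0.18180132155560821 [ 0.51029397 -0.35465045  0.011     ] 10.810374589482587
t 2.55 pos [ 0.5062 -0.3575  0.1293] yaw 99.04 tilt [-0.0021  0.     -1.    ] j [  3.5  22.3  34.8  96.8 -13.7  65.4 141.2]
(np.float64(0.5090969858464665), np.float64(-0.3563752231173109), 0.003, np.float64(100.5103745894826)) -> [-0.0033  0.0006  0.1263] turn -1.47
```

To row units: -1.2 degrees is -0.0133.

Request:
drive_effector:
  motion:
    - [[-0.001,0.0015,0.04],-0.0133]
    - [[-0.001,0.0015,0.08],-0.0133]
    - [[-0.001,0.0015,0.1],-0.0133]
    - [[-0.001,0.0015,0.115],-0.0133]
    - [[-0.001,0.0015,0.123],-0.0133]
    - [[-0.001,0.0015,0.126],-0.0133]
    - [[-0.001,0.0015,0.126],-0.0133]

```text
time_s: 3.25
eef_pos: [0.5092, -0.3542, 0.005]
tcp_rot: [[-0.983, -0.182, 0.001], [-0.182, 0.983, -0.0], [-0.001, -0.0, -1.0]]
force: [-1.4, 0.7, 0.9]
opening: 0.0852
grasp_force: 0.0
```

```bash
python3 -c "
from h import *
go((.509,-.3564,.003,100.5))"
```

```text
t 3.25 pos [ 0.5092 -0.3542  0.005 ] yaw 100.48 tilt [ 8.e-04 -3.e-04 -1.e+00] j [  6.6  30.5  30.8 102.  -19.1  52.6 146.1]
(0.509, -0.3564, 0.003, 100.5) -> [ 0.0006 -0.0021  0.002 ] turn -0.02
```

Request:
drive_effector:
  motion:
    - [[0,-0.001,0.001],0]
    - [[0,-0.001,0.001],0]
    - [[0,-0.001,0.001],0]
    - [[0,-0.001,0.001],0]
    - [[0,-0.001,0.001],0]
    - [[0,-0.001,0.001],0]
  finger_gap: 0
  clamp_n: 50

```text
time_s: 3.85
eef_pos: [0.5091, -0.3554, 0.0038]
tcp_rot: [[-0.983, -0.182, 0.001], [-0.182, 0.983, -0.0], [-0.001, -0.0, -1.0]]
force: [-0.0, 0.3, 4.5]
opening: 0.0205
grasp_force: 49.3
```

Request:
drive_effector:
  motion:
    - [[0,0,-0.02],0]
    - [[0,0,-0.05],0]
    - [[0,0,-0.1],0]
    - [[0,0,-0.15],0]
    - [[0,0,-0.18],0]
    - [[0,0,-0.18],0]
    - [[0,0,-0.18],0]

```text
time_s: 4.55
eef_pos: [0.5089, -0.355, 0.1835]
tcp_rot: [[-0.983, -0.182, 0.001], [-0.182, 0.983, -0.0], [-0.001, -0.0, -1.0]]
force: [-0.2, 1.6, -0.4]
opening: 0.0205
grasp_force: 49.1
```

```bash
python3 -c "
from h import *
import cv2
c=manip.camera_info('wrist')
im=manip.grab_frame('wrist');cv2.imwrite('pics/w2.png',im[:,:,::-1])
go((.60,-.2,.19,60),(.58,-.05,.19,20),(.511,.0405,.19,0))
print(manip.sense()['opening'],manip.sense()['grasp_force'])"
```

```text
t 4.6 pos [ 0.5084 -0.3547  0.1823] yaw 100.47 tilt [-1.e-03  8.e-04 -1.e+00] j [  2.6  19.5  35.4  93.5 -11.8  70.9 140.9]
(0.6, -0.2, 0.19, 60) -> [-0.1181  0.1355 -0.0076] turn 40.47
(0.58, -0.05, 0.19, 20) -> [-0.1257  0.2866 -0.0075] turn 80.47
(0.511, 0.0405, 0.19, 0) -> [-0.0743  0.3881 -0.0074] turn 100.47
0.020623073981304547 49.08628503559157
```

View pics/w2.png

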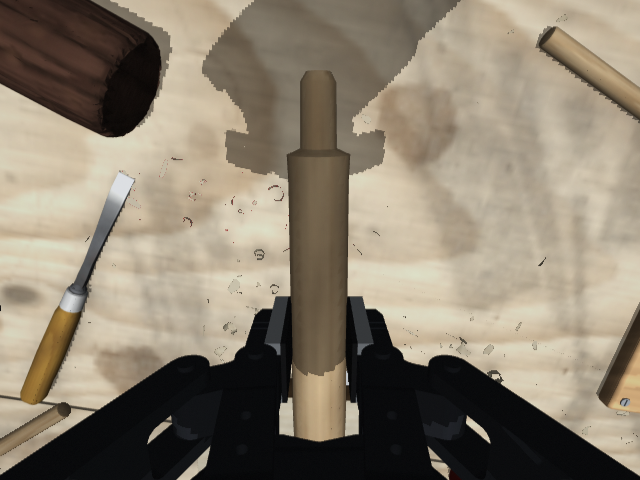

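Wrist view: the blank is held straight, with the tenon tip at (318.5,70) and the shoulder at rows 150–157. Next I'll estimate where along its length I hold it.

```bash
python3 -c "
from h import *
s=manip.sense();R=s['tcp_rot'];p=s['eef_pos']
for dz in (.0,.0055):
  for u in ((318.5,70),(319,153),(319,440)):
    print(dz,u,(R.T@(ray('wrist',u,p[2]+.0072+dz)-p)).round(4))
"
```

```text
0.0 (318.5, 70) [ 0.0927  0.0005 -0.0071]
0.0 (319, 153) [ 0.0668  0.0006 -0.0071]
0.0 (319, 440) [-0.0548  0.0007 -0.0072]
0.0055 (318.5, 70) [ 0.0922  0.0005 -0.0126]
0.0055 (319, 153) [ 0.0673  0.0006 -0.0126]
0.0055 (319, 440) [-0.0494  0.0007 -0.0127]
```

To row units: 64 degrees is 0.7111.

Request:
drive_effector:
  motion:
    - [[-0.02,0.03,-0.01],0.0889]
    - [[-0.04,0.07,-0.01],0.1778]
    - [[-0.06,0.11,-0.01],0.2667]
    - [[-0.07,0.15,-0.01],0.3556]
    - [[-0.08,0.19,-0.01],0.4444]
    - [[-0.08,0.23,-0.01],0.5333]
    - [[-0.08,0.27,-0.01],0.6222]
    - [[-0.08,0.31,-0.01],0.7111]

```text
time_s: 5.4
eef_pos: [0.5307, -0.038, 0.1915]
tcp_rot: [[-0.602, 0.799, -0.003], [0.799, 0.602, -0.001], [0.001, -0.003, -1.0]]
force: [1.0, 0.8, 0.3]
opening: 0.0209
grasp_force: 49.1
```

```bash
python3 -c "
from h import *
go((.511,.0385,.15,0))"
```

```text
t 5.4 pos [ 0.5307 -0.038   0.1915] yaw 36.98 tilt [-2.9e-03 -7.0e-04 -1.0e+00] j [-33.7   7.2  36.1 104.8  -4.5  69.5  40.7]
(0.511, 0.0385, 0.15, 0) -> [0.0729 0.0304 0.0415] turn 36.98
```

To row units: 36.8 degrees is 0.4089.

Request:
drive_effector:
  motion:
    - [[0.02,0.01,0.01],0.0889]
    - [[0.04,0.02,0.02],0.1778]
    - [[0.06,0.03,0.03],0.2667]
    - [[0.073,0.03,0.04],0.3556]
    - [[0.073,0.03,0.04],0.4089]
    - [[0.073,0.03,0.04],0.4089]
    - [[0.073,0.03,0.04],0.4089]
    - [[0.073,0.03,0.04],0.4089]

```text
time_s: 6.2
eef_pos: [0.5117, 0.0361, 0.153]
tcp_rot: [[-0.01, 1.0, -0.001], [1.0, 0.01, -0.0], [-0.0, -0.001, -1.0]]
force: [-0.2, 0.1, -0.2]
opening: 0.0209
grasp_force: 49.1
```

```bash
python3 -c "
from h import *
import cv2
go((.511,.0385,.068,0))
im=manip.grab_frame('top')[:,:,::-1];a=cv2.resize(im[200:300,160:320],None,fx=5,fy=5,interpolation=cv2.INTER_CUBIC)
b=cv2.resize(manip.grab_frame('wrist')[:,:,::-1],(533,400))
o=np.zeros((500,800,3),np.uint8);o[:400,:533]=b;cv2.imwrite('pics/c3.png',b)
go((.511,.0385,.068,0))
"
```

```text
t 6.2 pos [0.5117 0.0361 0.153 ] yaw 0.55 tilt [-6.e-04 -4.e-04 -1.e+00] j [-41.7   6.7  35.3 110.1  -4.3  64.6  -4.2]
(0.511, 0.0385, 0.068, 0) -> [ 0.0024 -0.0006  0.085 ] turn 0.55
t 6.3 pos [0.5118 0.0362 0.1533] yaw 0.51 tilt [-1.e-04 -1.e-04 -1.e+00] j [-41.7   6.7  35.3 110.   -4.3  64.6  -4.2]
(0.511, 0.0385, 0.068, 0) -> [ 0.0023 -0.0008  0.0853] turn 0.51
```

View pics/c3.png

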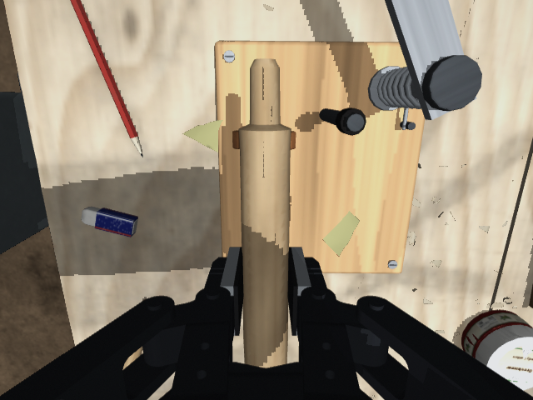

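The wrist view shows the saddle tips symmetrical about the blank, with centres at 264.5 and 265 px, so I'll lower it.

To row units: 0.5 degrees is 0.0056.

Request:
drive_effector:
  motion:
    - [[0.002,-0.0005,0.03],0.0056]
    - [[0.002,-0.0005,0.05],0.0056]
    - [[0.002,-0.0005,0.065],0.0056]
    - [[0.002,-0.0005,0.073],0.0056]
    - [[0.002,-0.0005,0.079],0.0056]
    - [[0.002,-0.0005,0.082],0.0056]
    - [[0.002,-0.0005,0.082],0.0056]
    - [[0.002,-0.0005,0.082],0.0056]

```text
time_s: 7.1
eef_pos: [0.5116, 0.0386, 0.0719]
tcp_rot: [[0.001, 1.0, 0.001], [1.0, -0.001, 0.0], [0.0, 0.001, -1.0]]
force: [1.1, -0.6, -0.9]
opening: 0.021
grasp_force: 49.1
```

```bash
python3 -c "
from h import *
go((.511,.0385,.068,0))"
```

```text
t 7.1 pos [0.5116 0.0386 0.0719] yaw -0.03 tilt [ 7.e-04  3.e-04 -1.e+00] j [-40.1  13.1  34.5 114.7  -9.   54.8  -1. ]
(0.511, 0.0385, 0.068, 0) -> [-0.0001 -0.0006  0.0039] turn -0.03
```

Request:
drive_effector:
  motion:
    - [[0,0,0.001],0]
    - [[0,0,0.002],0]
    - [[0,0,0.003],0]
    - [[0,0,0.004],0]
    - [[0,0,0.004],0]

```text
time_s: 7.6
eef_pos: [0.5114, 0.0386, 0.0689]
tcp_rot: [[0.001, 1.0, -0.0], [1.0, -0.001, 0.001], [0.001, -0.0, -1.0]]
force: [-9.7, -0.8, 22.7]
opening: 0.0209
grasp_force: 51.8
```

Request:
drive_effector:
  motion:
    - [[0,-0.0008,-0.001],0]
    - [[0,-0.0008,-0.001],0]
    - [[0,-0.0008,-0.001],0]

```text
time_s: 7.9
eef_pos: [0.5105, 0.0386, 0.0683]
tcp_rot: [[0.0, 1.0, 0.0], [1.0, -0.0, 0.0], [0.0, 0.0, -1.0]]
force: [-0.7, 1.2, 1.7]
opening: 0.0212
grasp_force: 49.4
```

Request:
drive_effector:
  motion:
    - [[0,0,0],0]
    - [[0,0,0],0]
    - [[0,0,0],0]
    - [[0,0,-0.01],0]
    - [[0,0,-0.05],0]
    - [[0,0,-0.1],0]
    - [[0,0,-0.14],0]
    - [[0,0,-0.14],0]
  finger_gap: 0.05

```text
time_s: 8.7
eef_pos: [0.5134, 0.0386, 0.2146]
tcp_rot: [[0.001, 1.0, 0.009], [1.0, -0.001, 0.003], [0.003, 0.009, -1.0]]
force: [-0.1, 0.5, -0.6]
opening: 0.0502
grasp_force: 0.0
```

```bash
python3 -c "
from h import *
import cv2
b=manip.grab_frame('wrist')[:,:,::-1];cv2.imwrite('pics/c4.png',b)
s=manip.sense();c=manip.camera_info('wrist')
go((.5434,.2527,.22,0))
for X in ((.5108,.13,.075),(.5108,-.049,.075),(.5108,.0855,.078),(.5108,-.0045,.078)):
    p=c['R']@np.array(X)+c['t'];print(X,c['fx']*p[0]/p[2]+c['cx'],c['fy']*p[1]/p[2]+c['cy'])
"
```

```text
t 8.75 pos [0.5121 0.0386 0.2117] yaw -0.04 tilt [ 0.0053  0.0023 -1.    ] j [-43.3   3.   35.7 106.   -2.   71.2  -7.1]
(0.5434, 0.2527, 0.22, 0) -> [ 0.2141  0.0312 -0.0076] turn -0.04
(0.5108, 0.13, 0.075) 316.76911650226714 96.88651085195212
(0.5108, -0.049, 0.075) 317.16848908882463 332.3212432877287
(0.5108, 0.0855, 0.078) 316.89067456416427 164.4666165184907
(0.5108, -0.0045, 0.078) 317.09138616196196 283.15622951148583
```

View pics/c4.png

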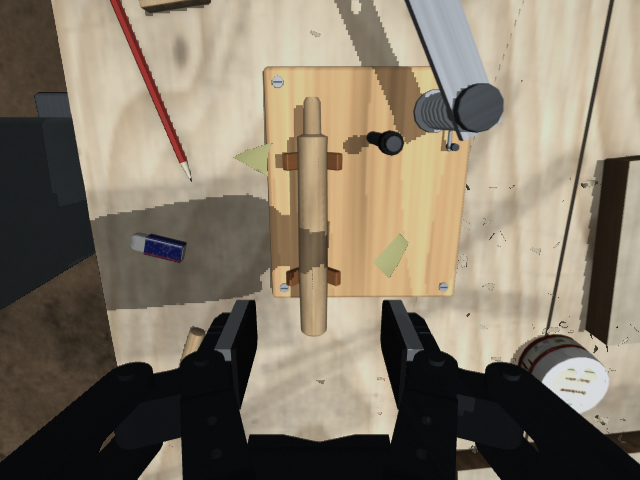

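The blank lies in the saddles with its tip at row 97 and butt at row 335. I need a steadier enlarged look to check that it is centred lengthwise.

```bash
python3 -c "
from h import *
import cv2
go()
c=manip.camera_info('wrist')
b=manip.grab_frame('wrist')[:,:,::-1]
a=cv2.resize(cv2.rotate(b[80:350,260:370],cv2.ROTATE_90_CLOCKWISE),None,fx=2.9,fy=2.9,interpolation=cv2.INTER_CUBIC);cv2.imwrite('pics/c5.png',a)
go()
for X in ((.5108,.13,.075),(.5108,-.049,.075),(.4908,.0915,.078),(.4908,.0795,.078),(.4908,.0015,.078),(.4908,-.0105,.078),(.5308,.0795,.078),(.5308,.0015,.078)):
    p=c['R']@np.array(X)+c['t'];u,v=c['fx']*p[0]/p[2]+c['cx'],c['fy']*p[1]/p[2]+c['cy'];print(X,u,v,'crop',(350-v)*2.9,(u-260)*2.9)
"
```

```text
t 8.75 pos [0.5121 0.0386 0.2117] yaw -0.04 tilt [ 0.0053  0.0023 -1.    ] j [-43.3   3.   35.7 106.   -2.   71.2  -7.1]
t 8.8 pos [0.511  0.0386 0.2097] yaw -0.03 tilt [ 0.0023  0.0012 -1.    ] j [-43.3   3.1  35.7 106.2  -2.   71.2  -7. ]
(0.5108, 0.13, 0.075) 316.76911650226714 96.88651085195212 crop 734.0291185293388 164.6304378565747
(0.5108, -0.049, 0.075) 317.16848908882463 332.3212432877287 crop 51.268394465586795 165.78861835759142
(0.4908, 0.0915, 0.078) 288.0653566477372 155.74066233518613 crop 563.3520792279602 81.38953427843785
(0.4908, 0.0795, 0.078) 288.4730786630944 173.14129594626542 crop 512.8902417558303 82.57192812297372
(0.4908, 0.0015, 0.078) 290.8828076516993 275.9829617218647 crop 214.6494110065924 89.56014218992796
(0.4908, -0.0105, 0.078) 291.22029947135667 290.38633284090935 crop 172.8796347613629 90.53886846693433
(0.5308, 0.0795, 0.078) 345.31515349162004 173.07122936350424 crop 513.0934348458377 247.4139451256981
(0.5308, 0.0015, 0.078) 343.25650513151635 275.8439539956208 crop 215.05253341269974 241.44386488139742
```

View pics/c5.png

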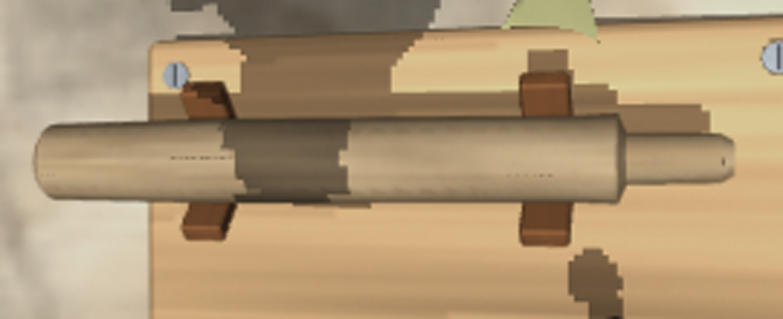

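The saddles sit about 8 px (roughly 2 mm) further +y than the prediction, while the tip is where predicted. So the blank is about 2 mm short towards +y. I'll regrip it, slide it 2 mm and let go again.

Request:
drive_effector:
  motion:
    - [[0,0,0.05],0]
    - [[0,0,0.09],0]
    - [[0,0,0.12],0]
    - [[0,0,0.135],0]
    - [[0,0,0.14],0]
    - [[0,0,0.14],0]
    - [[0,0,0.14],0]
  finger_gap: 0.05

```text
time_s: 9.5
eef_pos: [0.5108, 0.0385, 0.0689]
tcp_rot: [[0.001, 1.0, 0.001], [1.0, -0.001, 0.0], [0.0, 0.001, -1.0]]
force: [0.5, -0.8, -0.2]
opening: 0.0499
grasp_force: 0.0
```

Request:
drive_effector:
  motion:
    - [[0,0,0],0]
    - [[0,0,0],0]
    - [[0,0,0],0]
    - [[0,0,0],0]
    - [[0.001,0,0],0]
    - [[0.002,0,0],0]
    - [[0.002,0,0],0]
    - [[0.002,0,0],0]
  finger_gap: 0
  clamp_n: 30

```text
time_s: 10.3
eef_pos: [0.5105, 0.0391, 0.0692]
tcp_rot: [[0.002, 1.0, 0.0], [1.0, -0.002, -0.001], [-0.001, 0.0, -1.0]]
force: [-4.6, -6.5, 7.5]
opening: 0.0213
grasp_force: 30.5
```

Request:
drive_effector:
  motion:
    - [[0.001,0,-0.0005],0]
    - [[0.002,-0.0003,-0.0008],0]
    - [[0.002,-0.0003,-0.0008],0]
    - [[0.002,-0.0003,-0.0008],0]

```text
time_s: 10.7
eef_pos: [0.5103, 0.0429, 0.0693]
tcp_rot: [[0.0, 1.0, 0.0], [1.0, -0.0, 0.0], [0.0, 0.0, -1.0]]
force: [0.0, 1.4, -0.0]
opening: 0.0209
grasp_force: 29.7
```

Request:
drive_effector:
  motion:
    - [[-0.001,0,0],0]
    - [[-0.002,0,0],0]
    - [[-0.002,0,0],0]
    - [[-0.002,0,0.0005],0]

```text
time_s: 11.1
eef_pos: [0.5104, 0.0405, 0.0691]
tcp_rot: [[0.001, 1.0, 0.0], [1.0, -0.001, 0.0], [0.0, 0.0, -1.0]]
force: [-2.4, 0.3, 12.3]
opening: 0.0212
grasp_force: 31.1
```

Request:
drive_effector:
  motion:
    - [[0,0,0],0]
    - [[0,0,0],0]
    - [[0,0,0],0]
    - [[0,0,-0.01],0]
    - [[0,0,-0.05],0]
    - [[0,0,-0.1],0]
    - [[0,0,-0.145],0]
    - [[0,0,-0.15],0]
  finger_gap: 0.05

```text
time_s: 11.9
eef_pos: [0.5128, 0.0405, 0.2249]
tcp_rot: [[0.001, 1.0, 0.008], [1.0, -0.001, 0.003], [0.003, 0.008, -1.0]]
force: [1.1, -0.2, -1.0]
opening: 0.0497
grasp_force: 0.0
```

```bash
python3 -c "
from h import *
import cv2
b=manip.grab_frame('wrist')[:,:,::-1]
a=cv2.resize(cv2.rotate(b[80:350,260:370],cv2.ROTATE_90_CLOCKWISE),None,fx=2.9,fy=2.9,interpolation=cv2.INTER_CUBIC);cv2.imwrite('pics/c6.png',a)
go((.5437,.253,.22,27))"
```

```text
t 11.95 pos [0.512  0.0406 0.2229] yaw -0.05 tilt [ 0.0061  0.0026 -1.    ] j [-44.3   2.5  36.3 105.2  -1.6  72.5  -7.6]
(0.5437, 0.253, 0.22, 27) -> [0.2124 0.0315 0.0037] turn -27.05
```

View pics/c6.png

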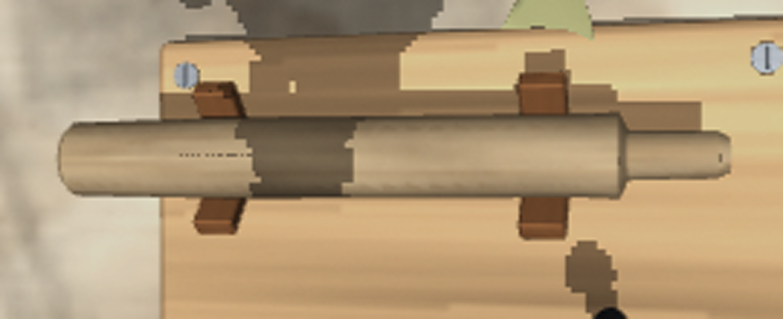

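The blank is seated straight in both V's: tip at 731, butt at about 58, saddles at 518–567 and 195–237. It is now well centred, so I'll go for the knob.

To row units: -27 degrees is -0.3.

Request:
drive_effector:
  motion:
    - [[0.045,0.007,0],-0.0778]
    - [[0.09,0.014,0],-0.1556]
    - [[0.135,0.02,0],-0.2333]
    - [[0.18,0.027,0],-0.3]
    - [[0.212,0.0315,0.003],-0.3]
    - [[0.212,0.0315,0.003],-0.3]
    - [[0.212,0.0315,0.003],-0.3]
  finger_gap: 0.06

```text
time_s: 12.65
eef_pos: [0.5411, 0.2525, 0.2142]
tcp_rot: [[-0.454, 0.891, -0.002], [0.891, 0.454, -0.002], [-0.001, -0.003, -1.0]]
force: [-0.2, -1.1, -0.1]
opening: 0.06
grasp_force: 0.0
```

```bash
python3 -c "
from h import *
import cv2
c=manip.camera_info('wrist')
cv2.imwrite('pics/k.png',manip.grab_frame('wrist')[:,:,::-1])
go((.5437,.253,.113,27))
p=c['R']@np.array([.5437,.253,.154])+c['t'];print(c['fx']*p[0]/p[2]+c['cx'],c['fy']*p[1]/p[2]+c['cy'])
im=cv2.imread('pics/k.png');h=cv2.cvtColor(im,cv2.COLOR_BGR2HSV)
m=((h[...,0]<14)&(h[...,1]>90)&(h[...,2]<170)&(h[...,2]>35)).astype(np.uint8)
n,l,st,ce=cv2.connectedComponentsWithStats(m)
for i in range(1,n):
  if st[i,4]>150:print(st[i],ce[i].round(1),ray('wrist',ce[i],.154).round(4))
"
```

```text
t 12.7 pos [0.5415 0.2514 0.2147] yaw 26.92 tilt [-0.0012 -0.0017 -1.    ] j [-52.1  14.2  27.4  94.1  -6.7  73.5   3.4]
(0.5437, 0.253, 0.113, 27) -> [0.0006 0.0029 0.1017] turn -0.08
324.7162805447698 266.27023840986163
[ 141    3   80   96 1849] [181.4  51.2] [0.434  0.3179 0.154 ]
[148   8  17  58 246] [155.6  37.1] [0.4211 0.318  0.154 ]
[ 126   89   74  104 2352] [163.4 147.5] [0.4417 0.272  0.154 ]
[ 104  139    9  155 1324] [108.2 214.3] [0.4274 0.2257 0.154 ]
[310 247  26  29 524] [322.4 262.2] [0.542  0.2533 0.154 ]
[ 568  288   72  110 1210] [605.8 344.7] [0.7163 0.2831 0.154 ]
[602 369  38  58 342] [622.  399.2] [0.7508 0.2568 0.154 ]
[629 402  11  50 230] [635.3 425. ] [0.7716 0.2451 0.154 ]
```

The knob top is confirmed at (0.542, 0.253), so I'll descend onto it and grip.

Request:
drive_effector:
  motion:
    - [[0.001,0.0015,0.04],0]
    - [[0.001,0.0015,0.07],0]
    - [[0.001,0.0015,0.09],0]
    - [[0.001,0.0015,0.1],0]
    - [[0.001,0.0015,0.1],0]
    - [[0.001,0.0015,0.1],0]

```text
time_s: 13.3
eef_pos: [0.5433, 0.2536, 0.1167]
tcp_rot: [[-0.453, 0.892, 0.001], [0.892, 0.453, 0.001], [0.0, 0.001, -1.0]]
force: [0.4, 0.2, 0.3]
opening: 0.0601
grasp_force: 0.0
```

Request:
drive_effector:
  motion:
    - [[0,0,0],0]
    - [[0,0,0],0]
    - [[0,0,0],0]
    - [[0,0,0],0]
    - [[0,0,0],0]
  finger_gap: 0
  clamp_n: 60

```text
time_s: 13.8
eef_pos: [0.543, 0.2543, 0.1165]
tcp_rot: [[-0.454, 0.891, 0.001], [0.891, 0.454, 0.001], [0.0, 0.001, -1.0]]
force: [-1.4, 0.1, 7.0]
opening: 0.0173
grasp_force: 58.4
```

```bash
python3 -c "
from h import *
go()"
```

```text
t 13.8 pos [0.543  0.2543 0.1165] yaw 26.97 tilt [ 9.e-04  7.e-04 -1.e+00] j [-51.   19.2  26.3 100.3  -9.5  62.6   5.4]
```

To row units: -40 degrees is -0.4444.

Request:
drive_effector:
  motion:
    - [[-0.0006,-0.0129,0],-0.0556]
    - [[-0.0022,-0.0257,0],-0.1111]
    - [[-0.005,-0.0383,0],-0.1667]
    - [[-0.0089,-0.0506,0],-0.2222]
    - [[-0.0139,-0.0625,0],-0.2778]
    - [[-0.0198,-0.074,0],-0.3333]
    - [[-0.0268,-0.0849,0],-0.3889]
    - [[-0.0346,-0.0951,0],-0.4444]

```text
time_s: 14.6
eef_pos: [0.474, 0.1809, 0.1165]
tcp_rot: [[-0.922, 0.387, 0.002], [0.387, 0.922, 0.002], [-0.001, 0.003, -1.0]]
force: [1.9, 2.5, 2.7]
opening: 0.0166
grasp_force: 58.5
```

```bash
python3 -c "
from h import *
s=manip.sense();d=s['eef_pos'][:2]-[.6107,.1207];print(np.hypot(*d),np.degrees(np.arctan2(d[1],d[0])))
f=lambda a:np.array([.6107+.148*np.cos(np.radians(180.1-a)),.1207+.148*np.sin(np.radians(180.1-a)),.116])
go((*f(18),72),(*f(12),78),(*f(6),84),(*f(0),90),(*f(-1),90))"
```

```text
0.1493912913925627 156.21713867995945
t 14.6 pos [0.474  0.1809 0.1165] yaw 67.22 tilt [ 0.002  0.002 -1.   ] j [-46.6   7.9  22.5 112.7  -3.5  59.9  44.7]
(np.float64(0.46986402822584317), np.float64(0.1661887794343715), np.float64(0.116), 72) -> [-0.0019 -0.0152  0.0004] turn -4.78
(np.float64(0.46588067020493684), np.float64(0.1512182194387012), np.float64(0.116), 78) -> [-0.004  -0.0306  0.0004] turn -10.78
(np.float64(0.4634839830666583), np.float64(0.13591329544451253), np.float64(0.116), 84) -> [-0.0077 -0.0456  0.0004] turn -16.78
(np.float64(0.4627002254168334), np.float64(0.12044169140184709), np.float64(0.116), 90) -> [-0.013  -0.0602  0.0003] turn -22.78
(np.float64(0.4627272746059967), np.float64(0.11785877852484593), np.float64(0.116), 90) -> [-0.014  -0.0625  0.0003] turn -22.78
```

To row units: -23 degrees is -0.2556.

Request:
drive_effector:
  motion:
    - [[-0.001,-0.008,0],-0.0333]
    - [[-0.002,-0.0152,0],-0.0556]
    - [[-0.003,-0.023,0],-0.0889]
    - [[-0.004,-0.0306,0],-0.1222]
    - [[-0.0075,-0.0456,0],-0.1889]
    - [[-0.0105,-0.053,0],-0.2222]
    - [[-0.013,-0.06,0],-0.2556]
    - [[-0.013,-0.06,0],-0.2556]

```text
time_s: 15.4
eef_pos: [0.4619, 0.1214, 0.1164]
tcp_rot: [[-1.0, -0.002, 0.0], [-0.002, 1.0, 0.003], [-0.0, 0.003, -1.0]]
force: [-4.1, 6.6, 5.4]
opening: 0.0168
grasp_force: 59.0
```

```bash
python3 -c "
from h import *
s=manip.sense();d=s['eef_pos'][:2]-[.6107,.1207];print(np.hypot(*d),np.degrees(np.arctan2(d[1],d[0])))
go((.4627,.1204,.116,90))"
```

```text
0.148836069930808 179.74630350968326
t 15.4 pos [0.4619 0.1214 0.1164] yaw 90.1 tilt [ 3.0e-04  3.3e-03 -1.0e+00] j [-42.1   4.3  23.3 116.4  -2.1  59.6  72.3]
(0.4627, 0.1204, 0.116, 90) -> [-0.0008 -0.001   0.0004] turn 0.1
```

Request:
drive_effector:
  motion:
    - [[0,-0.001,0],0]
    - [[0,-0.002,0],0]
    - [[0,-0.002,0],0]
    - [[0,-0.002,0],0]

```text
time_s: 15.8
eef_pos: [0.4619, 0.1208, 0.1164]
tcp_rot: [[-1.0, -0.002, 0.0], [-0.002, 1.0, 0.004], [-0.0, 0.004, -1.0]]
force: [-4.3, 9.7, 5.2]
opening: 0.017
grasp_force: 58.9
```

Request:
drive_effector:
  motion:
    - [[0,-0.001,0],0]
    - [[0,-0.0015,0],0]
    - [[0,-0.0015,0],0]
    - [[0,-0.0015,0],0]

```text
time_s: 16.2
eef_pos: [0.4619, 0.1203, 0.1165]
tcp_rot: [[-1.0, -0.002, 0.001], [-0.002, 1.0, 0.005], [-0.001, 0.005, -1.0]]
force: [-3.2, 14.2, 4.0]
opening: 0.017
grasp_force: 58.8
```

```bash
python3 -c "
from workcell import manip
print(manip.job_done())"
```

```text
the job is handed in; nothing more can be done
None
```

The job was handed in at about 16 s: the blank is let go, centred in both saddles with its tenon towards the guide arm's end, and the gripper is holding the guide arm by its knob, pressed against its stop (about 14 N). I did not look again after swinging the arm, so its position at the stop is judged from the measured tool position and that force.

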